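# Open a spring vise for loading and hold it open

### The job

Get the small spring vise under the rotary-tool stand ready for loading: pull its tray out towards you by the front handle until it reaches the stop, then flip the steel safety catch beside the lever fully over to the outside, and only then pull the loop-shaped jaw lever towards you as far as it goes. Finish while still holding the lever there with the gripper, since it springs back when let go; the tray stays out and the catch stays flipped over. Do not shift the loose things lying around the vise.

Things in the scene. Friction and masses are not known exactly. Their poses are not given: they have to be found in the camera images.
- fixture: The vise's teal base, 290 x 200 x 20 mm, fixed to the bench, turned up to 0.25 rad. Origin on the bench top, 20 mm behind the base's front edge, mid-width. x points from the front (robot side) to the rear, y left, z up; other parts share these axes at joint value 0. Fixed over its rear: grey rotary tool, 44 mm thick, 125 to 285 mm high, at x 235 y 0, column 24 mm thick at x 235 y 125 mm
- tray (a joint): Travel in m of the tray (245 x 165 mm, dark steel deck, top 41 mm above the bench, teal front plate up to 67 mm): 0 = fully in under the tool, 0.100 = out at its stop. It grows along the fixture's -x, towards the robot. Friction 3 N, stays where left. Lever, catch and jaws ride on it; starts out by 0 to 0.03
- tray_handle (a point): Middle of the tray's front pull handle: a round steel bar 12 mm thick, 100 mm long along y, 52 mm above the bench, with a leg at each end going back to the front plate. 40 mm of free space between the bar and the plate behind it; nothing in front or above
- catch (a joint): Angle in rad of the safety catch: 0 = upright, its nose in front of the lever's right leg, blocking the lever; 1.35 = flipped fully over to the outside (right, fixture -y), nearly flat. Needs about 1 N at the rod, stays where left. The lever is free past about 0.4 rad. Starts at 0 to 0.12
- catch_rod (a point): On the catch's finger rod: round steel, 10 mm thick, along the fixture's x from 30 mm before to 30 mm behind this point, where the upright stem (16 x 8 mm) begins. Upright it is 125 mm above the bench, 76 mm right of the tray's middle, free on both sides and above. It swings on a 75 mm radius about catch_pivot, down to 66 mm above the bench
- catch_pivot (a point): Point on the catch's hinge axis directly below the finger rod (catch upright), 50 mm above the bench. The axis is the fixture's x direction; the rod swings to the fixture's -y and down
- lever (a joint): Angle in rad of the jaw lever: 0 = at rest, leaning 0.45 rad to the rear (jaws shut); 0.88 = pulled towards the robot to its stop (jaws open), leaning 0.43 rad forward. It is sprung: the pull at the bar grows from about 2.5 N to 8 N at the stop, and it springs back when let go
- loop: The lever's loop that is pulled and held: two flat steel legs 12 x 10 mm, 100 mm apart in y (centre to centre), joined at the top by a round cross-bar, with a small lug on the right leg that meets the catch. Its origin is on the lever's hinge axis, in the middle of the width
- lever_bar (a point): Middle of the lever's cross-bar: a round steel bar 16 mm thick, 110 mm long along y, 169 mm above the bench at rest. 90 mm of it is clear between the legs. It swings towards the robot on an arc of 115 mm radius about point lever_pivot. Free above, in front and behind when the tray is out (the jaws behind it are only 89 mm high)
- lever_pivot (a point): Point on the lever's hinge axis, middle of the width, 65 mm above the bench. The axis is the fixture's y direction
- screwdriver: Loose bystander left of the vise: a screwdriver 200 mm long lying down; origin under its middle
- flat_bar: Loose bystander left of the vise: a plain aluminium bar 130 x 25 x 8 mm lying flat; origin at the centre of its underside
- screw_jar: Loose bystander right of the vise: a glass jar 56 mm across, 70 mm high, with a steel lid; origin at the centre of its underside
- collar: Loose bystander close to the right of the vise: a steel ring 44 mm across, 16 mm high; origin at the centre of its underside
- wood_block: Loose bystander to the right in front of the vise: a wood block 70 x 45 x 30 mm; origin at the centre of its underside

How it is judged (in metres and radians):
On the way, in this order (a step that is already met when the one before it is completed fails the run):
1. the tray is pulled out to its stop while the catch still stands up (value of joint tray above 0.095 m and value of joint catch below 0.5 rad), for 0.1 s.
2. the catch is flipped fully over, the tray still out, the lever still at rest (value of joint catch above 1.15 rad and value of joint tray above 0.09 m and value of joint lever below 0.2 rad), for 0.1 s.
3. the lever is pulled fully and held by the gripper (value of joint lever above 0.78 rad and contact force between the fingers and loop above 1.5 N), for 0.5 s.
At the end, for the whole second after the job is handed in: The lever is held still at 0.78 rad or more (stop at 0.88) with the gripper's fingers pressing on its loop (over 1.5 N), the catch is flipped past 1.1 rad (stop at 1.35) and the tray is out by more than 90 mm (stop at 100) (all of step 3 and value of joint catch above 1.1 rad and value of joint tray above 0.09 m and velocity of joint lever between -0.1 and 0.1 rad/s); the arm keeps its last pose, push and grip.
It fails at once if a loose thing around the vise is shifted by more than 30 mm (distance of any of screwdriver, flat_bar, screw_jar, collar, wood_block from where it was at the start of the episode above 0.03 m).
It also fails if it takes over 58 s, if anything falls off the work surface, if the arm or the gripper's body presses on something with over 40 N, if the wrist force passes 120 N, or if a joint passes its speed limit or range.

### The arm

A 7-joint arm with a two-finger parallel gripper is mounted at the origin on the work surface. World frame = base frame: x ahead of the robot, y to its left, z up, the work surface at z = 0. Lengths are in mm, angles in rad, forces in N, time in s.
With the tool pointing down it reaches from about 425 to 1025 mm from the base axis. Payload 9.4 kg.
Tool frame: the origin (TCP) lies at the very end of the fingers, on their centre line; the grasp point (between the pads) lies 19 mm behind it (manip.hold_point_z is the distance from the TCP to the grasp point, in mm); z points along the fingers, y is the line along which they close (so a half turn about z gives the same grasp; the last joint's range is limited). The gripper opens to 85 mm and grips with 20 to 120 N. Pads are 22 mm wide; open, the fingers measure 114 mm over their backs; the gripper's body (76 mm by 85 mm) begins 54 mm behind the grasp point. The pads swing forward as they close: fully open they stand 13 mm farther back than shut.
Start: joints at [-1.207, 0.599, -0.003, 1.599, 0.002, 0.943, -0.08], TCP at [309.335, 655.695, 231.275] pointing down, gripper open.
Joint ranges: [-2.57, 2.57], [-0.35, 1.97], [-1.29, 1.29], [0.11, 2.56], [-1.05, 4.19], [0.11, 1.86], [-2.63, 2.63]. Speed limits (rad/s): [2.22, 2.22, 3.01, 3.01, 3.14, 3.14, 3.14].

### API

Orientations are given as a rotation vector (axis times angle).
In Python, from station import manip gives the robot as it stands.
- The arm moves only by the tool move_arm, never from a script. Its argument "moves" is a list of rows, each an object of numbers: "jaw": the gripper's target within -1 to 1 (fully open at 1, half-way at 0, shut at -1); "x", "y", "z": the shift along the world's x, y, z in mm; "rx", "ry", "rz": the turn, a rotation vector about the world's x, y, z in rad. In form: [{"jaw": .., "x": .., "y": .., "z": .., "rx": .., "ry": .., "rz": ..}, ...]. A call has exactly 10 rows; each row shifts and turns the commanded pose from where the row before left it; what a row does not reach is not made up. A row lasts 1/10 s, in which the tool goes at most 50 mm and 8.59 degrees, less where a joint would pass 70% of its speed; a pose out of reach is approached as far as the arm can. A call with a gripper value outside its range is refused whole. The fingers move at their own pace and stop on an object; "force" is the grip in N (left out, the last holds). Time passes only in rows, so rows that do not move let the fingers close, or fill a call up. It gives the time, the measured TCP pose, the force and the opening at its end, in the units of the state.
- manip.read_state(): the state, without advancing time (a new reading comes with each control period).
- manip.grab_frame(name): name is "scene" or "top" or "wrist"; returns a dict with "img" (384x512x3 uint8, red, green, blue), "K" (3x3 intrinsics, pixels), "k1" (the pictures are not rectified: a ray, as slopes to the right and down, at radius r is drawn at 1 + k1 r^2 times it, then the intrinsics apply), "position" and "rotation" of the camera in the world. Camera axes: x right, y down, z forward; pixel columns grow to the right and rows downward; lengths in mm; the calibration is good to about 2 mm. A picture is of the moment at which its call begins. There is no depth.
- manip.hand_in(): hands the job in, once; it reports no verdict.
The state is a dict: "t": time; "joint_pos": joint angles; "joint_vel": joint speeds; "joint_torque": joint torques, N m; "tool_pos": TCP position; "orientation": TCP orientation; "ft_force": force on the tool from outside, world axes, zero at the start; "moment": the same for the moment, N m; "opening": finger opening in mm.
Only numpy, scipy, OpenCV 4.12 (cv2) and the standard library are available. Lean on these libraries where they do the work, as an engineer would, in place of code of your own. Each camera call takes 0.05 s, during which the arm holds its last target. There are 200 camera calls.

## Working session

There is one attempt and no reset: what is moved stays moved. The work goes in short steps, Python scripts to look and compute and a tool call to move; the robot and the scene stay as the last step left them, time stands still between calls to the robot, and variables do not carry over. Pictures are saved under pics/ and viewed, on a budget of 10 in all, crops included, one or two more only if the job needs it, and the job is handed in when it is done.

Besides the shell and the picture viewer there is one more tool, called after "Call:" as name(argument=value, ...) on one line, values as JSON. move_arm: Moves the arm, as the interface text tells. Its arguments: {"type":"object","properties":{"moves":{"type":"array","items":{"type":"object","properties":{"jaw":{"type":"number"},"x":{"type":"number"},"y":{"type":"number"},"z":{"type":"number"},"rx":{"type":"number"},"ry":{"type":"number"},"rz":{"type":"number"}}}},"force":{"type":"number"}},"required":["moves"]}

```bash
mkdir -p pics; cat > h.py <<'E'
from station import manip
import numpy as np, cv2
def grab(n,save=None):
    f=manip.grab_frame(n)
    if save: cv2.imwrite('pics/'+save,cv2.cvtColor(f['img'],cv2.COLOR_RGB2BGR))
    return f
def ray(f,u,v):
    K=np.array(f['K']); d=np.array([(u-K[0,2])/K[0,0],(v-K[1,2])/K[1,1]]); s=d.copy()
    for _ in range(20): s=d/(1+f['k1']*(s@s))
    r=np.array(f['rotation'])@np.array([s[0],s[1],1]); return np.array(f['position']),r/np.linalg.norm(r)
def plane(f,u,v,z):
    p,r=ray(f,u,v); return p+r*(z-p[2])/r[2]
def proj(f,P):
    c=np.array(f['rotation']).T@(np.array(P)-np.array(f['position'])); s=c[:2]/c[2]; s=s*(1+f['k1']*(s@s)); K=np.array(f['K'])
    return np.array([K[0,0]*s[0]+K[0,2],K[1,1]*s[1]+K[1,2]])
E
python3 - <<'E'
from h import *
for n in('scene','top'):
    f=grab(n,n+'0.png'); print(n,f['position'],np.round(f['rotation'],3).tolist(),f['k1'],f['K'])
    import pickle; pickle.dump({k:f[k] for k in f},open(n+'.pkl','wb'))
print(manip.read_state(),manip.hold_point_z)
a=cv2.imread('pics/scene0.png');b=cv2.imread('pics/top0.png')
cv2.imwrite('pics/both.png',np.hstack([a,b])) 
E
```

```text
scene [1047.6297187  -301.5562807   742.54087616] [-2.189, -1.132, 0.443] -0.0030110725306726764 [[386.86883146   0.         258.08521951]
 [  0.         386.86883146 186.14569935]
 [  0.           0.           1.        ]]
top [409.88075829  33.08904196 937.4360553 ] [-2.09, 2.127, -0.228] 0.04519751467253799 [[400.849585     0.         258.80185667]
 [  0.         400.849585   196.59852465]
 [  0.           0.           1.        ]]
{'t': 0.1, 'joint_pos': array([-1.20668688,  0.6000592 , -0.00250246,  1.60002949,  0.00179336,
        0.94289793, -0.07980839]), 'joint_vel': array([ 9.27774064e-04, -1.27481732e-03, -1.06157005e-03, -1.35879513e-03,
       -3.52245134e-04,  1.75792140e-05, -3.67179872e-04]), 'joint_torque': array([ 5.42829774e-03, -7.77992892e+01,  1.57017577e+00, -2.58627659e+01,
        1.26508807e-02,  5.61300913e-03, -3.93436119e-05]), 'tool_pos': array([309.1949559 , 655.31037913, 230.50101277]), 'orientation': array([-6.86775507e-01, -3.06544322e+00,  2.17260151e-03]), 'ft_force': array([ 0.48107291, -0.00298785, -0.47150831]), 'moment': array([0.01263801, 0.00391149, 0.03261247]), 'opening': 85.5572659549983} 18.700000000000003
```

View pics/top0.png

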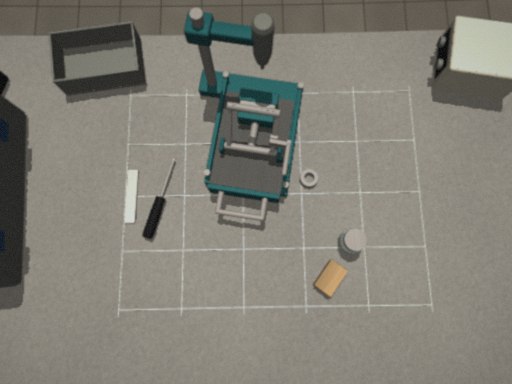

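View pics/scene0.png

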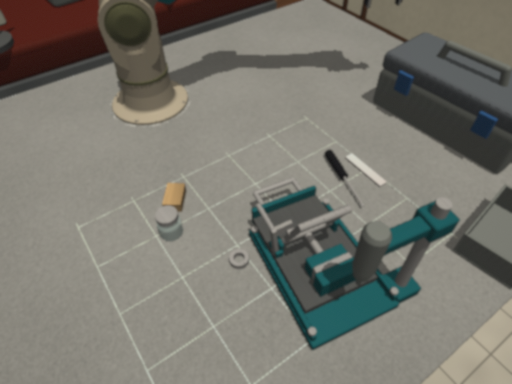

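The top view shows the handle bar at about (219,213)-(265,218) and the catch rod near (287,155). The bar at (225,148)-(270,150) is probably the lever, to be checked. The collar is at (309,178), the jar at (352,241) and the block at (330,278).

```bash
sed -i "s/np.array(f\['rotation'\])/cv2.Rodrigues(np.array(f['rotation']))[0]/" h.py
python3 - <<'E'
from h import *
import pickle
f=pickle.load(open('top.pkl','rb'))
for n,u,v,z in [('hL',219,213,52),('hR',265,218,52),('rodfront',287,172,125),('rodrear',289,142,125),('baserL',225,75,20),('baserR',302,82,20),('basefL',207,192,20),('basefR',286,200,20),('lbL',225,147,169),('lbR',270,151,169),('l2L',228,106,169),('l2R',280,112,169),('block',330,278,30),('jar',352,241,70),('collar',309,178,16)]:
    print(n,plane(f,u,v,z).round(0))
a=cv2.imread('pics/top0.png')[60:230,190:330]; a=cv2.resize(a,None,fx=2.8,fy=2.8,interpolation=cv2.INTER_CUBIC)
b=cv2.imread('pics/scene0.png')[150:350,225:400]; b=cv2.resize(b,(400,476),interpolation=cv2.INTER_CUBIC)
cv2.imwrite('pics/crop.png',np.hstack([a,b]))
E
```

```text
hL [567. 120.  52.]
hR [554.  17.  52.]
rodfront [639. -30. 125.]
rodrear [705. -36. 125.]
baserL [922. 109.  20.]
baserR [899. -82.  20.]
basefL [623. 152.  20.]
basefR [600. -33.  20.]
lbL [681.  97. 169.]
lbR [671.   7. 169.]
l2L [769.  91. 169.]
l2R [754. -16. 169.]
block [ 421. -124.   30.]
jar [ 497. -169.   70.]
collar [654. -90.  16.]
```

View pics/crop.png

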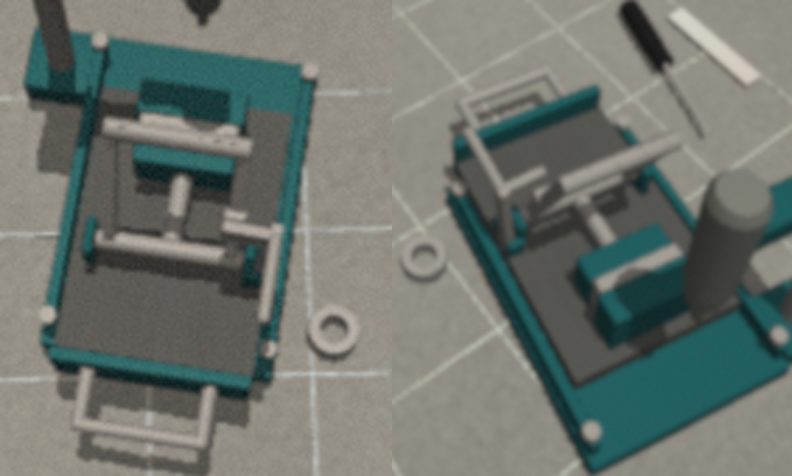

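The crop shows the lever's cross-bar leaning to the rear at z 169 (top view (228,106)-(280,112)). The lower bar is its hinge. The yaw is about -0.14. I'll go above the handle first.

Call:
move_arm(moves=[{"jaw": 0, "x": 12, "y": -29, "rz": -0.065}, {"jaw": 0, "x": 12, "y": -29, "rz": -0.065}, {"jaw": 0, "x": 12, "y": -29, "rz": -0.065}, {"jaw": 0, "x": 12, "y": -29, "rz": -0.065}, {"jaw": 0, "x": 12, "y": -29, "rz": -0.065}, {"jaw": 0, "x": 12, "y": -29, "rz": -0.065}, {"jaw": 0, "x": 12, "y": -29, "rz": -0.065}, {"jaw": 0, "x": 12, "y": -29, "rz": -0.065}, {"jaw": 0, "x": 12, "y": -29, "rz": -0.065}, {"jaw": 0, "x": 12, "y": -29, "rz": -0.065}])

```text
invalid input
```

Call:
move_arm(moves=[{"jaw": 0, "x": 13, "y": -29, "z": -7, "rz": -0.065}, {"jaw": 0, "x": 13, "y": -29, "z": -7, "rz": -0.065}, {"jaw": 0, "x": 13, "y": -29, "z": -7, "rz": -0.065}, {"jaw": 0, "x": 13, "y": -29, "z": -7, "rz": -0.065}, {"jaw": 0, "x": 13, "y": -29, "z": -7, "rz": -0.06}, {"jaw": 0, "x": 13, "y": -29, "z": -7, "rz": -0.06}, {"jaw": 0, "x": 13, "y": -29, "z": -7, "rz": -0.06}, {"jaw": 0, "x": 13, "y": -29, "z": -7, "rz": -0.06}, {"jaw": 0, "x": 13, "y": -29, "z": -7, "rz": -0.06}, {"jaw": 0, "x": 13, "y": -29, "z": -7, "rz": -0.06}])

```text
invalid input
```

```bash
cat > st.py <<'E'
from h import *
s=manip.read_state(); R=cv2.Rodrigues(np.array(s['orientation']))[0]
print(round(s['t'],2),s['tool_pos'].round(1),'f',s['ft_force'].round(1),'op',round(s['opening'],1),'toolY',R[:,1].round(3),'toolZ',R[:,2].round(3))
E
python3 - <<'E'
import st
from h import *
f=grab('wrist','w1.png')
for P in [(560,68,52),(567,120,52),(554,17,52)]: print(proj(f,P).round(0))
E
```

```text
0.1 [309.2 655.3 230.5] f [ 0.5 -0.  -0.5] op 85.6 toolY [ 0.427  0.904 -0.001] toolZ [-0.    -0.001 -1.   ]
[ 34. 421.]
[ 55. 418.]
[ 14. 423.]
```

View pics/w1.png

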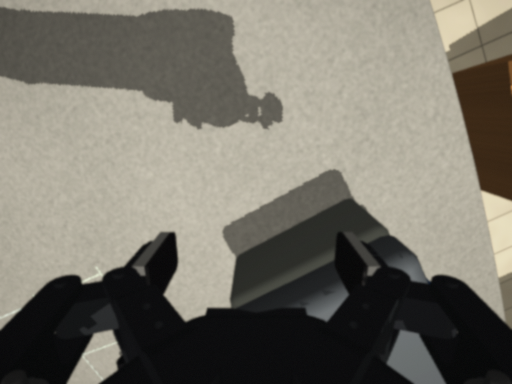

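Both moves were refused, probably because a row needs every key, so this picture only shows the start pose. I'll resend with full rows.

Call:
move_arm(moves=[{"jaw": 0, "x": 12, "y": -29, "z": 0, "rx": 0, "ry": 0, "rz": -0.065}, {"jaw": 0, "x": 12, "y": -29, "z": 0, "rx": 0, "ry": 0, "rz": -0.065}, {"jaw": 0, "x": 12, "y": -29, "z": 0, "rx": 0, "ry": 0, "rz": -0.065}, {"jaw": 0, "x": 12, "y": -29, "z": 0, "rx": 0, "ry": 0, "rz": -0.065}, {"jaw": 0, "x": 12, "y": -29, "z": 0, "rx": 0, "ry": 0, "rz": -0.065}, {"jaw": 0, "x": 12, "y": -29, "z": 0, "rx": 0, "ry": 0, "rz": -0.065}, {"jaw": 0, "x": 12, "y": -29, "z": 0, "rx": 0, "ry": 0, "rz": -0.065}, {"jaw": 0, "x": 12, "y": -29, "z": 0, "rx": 0, "ry": 0, "rz": -0.065}, {"jaw": 0, "x": 12, "y": -29, "z": 0, "rx": 0, "ry": 0, "rz": -0.065}, {"jaw": 0, "x": 12, "y": -29, "z": 0, "rx": 0, "ry": 0, "rz": -0.065}], force=60)

```text
t: 1.15
tool_pos: [429.6, 364.4, 231.2]
orientation: [-1.633, -2.684, 0.0]
ft_force: [-0.5, -0.0, 0.6]
opening: 42.9
```

Call:
move_arm(moves=[{"jaw": 0, "x": 13, "y": -29, "z": -7, "rx": 0, "ry": 0, "rz": -0.062}, {"jaw": 0, "x": 13, "y": -29, "z": -7, "rx": 0, "ry": 0, "rz": -0.062}, {"jaw": 0, "x": 13, "y": -29, "z": -7, "rx": 0, "ry": 0, "rz": -0.062}, {"jaw": 0, "x": 13, "y": -29, "z": -7, "rx": 0, "ry": 0, "rz": -0.062}, {"jaw": 0, "x": 13, "y": -29, "z": -7, "rx": 0, "ry": 0, "rz": -0.062}, {"jaw": 0, "x": 13, "y": -29, "z": -7, "rx": 0, "ry": 0, "rz": -0.062}, {"jaw": 0, "x": 13, "y": -29, "z": -7, "rx": 0, "ry": 0, "rz": -0.062}, {"jaw": 0, "x": 13, "y": -29, "z": -7, "rx": 0, "ry": 0, "rz": -0.062}, {"jaw": 0, "x": 13, "y": -29, "z": -7, "rx": 0, "ry": 0, "rz": -0.062}, {"jaw": 0, "x": 13, "y": -29, "z": -7, "rx": 0, "ry": 0, "rz": -0.062}])

```text
t: 2.15
tool_pos: [559.7, 74.5, 160.9]
orientation: [-2.374, -2.058, 0.0]
ft_force: [0.3, 1.3, 0.6]
opening: 42.9
```

```bash
python3 - <<'E'
import st
from h import *
f=grab('wrist','w2.png')
for P in [(560,68,52),(567,120,52),(554,17,52)]: print(proj(f,P).round(0))
E
```

```text
2.15 [559.7  74.5 160.9] f [0.3 1.3 0.6] op 42.9 toolY [ 0.99  -0.142 -0.   ] toolZ [-0. -0. -1.]
[257. 194.]
[257. 140.]
[259. 241.]
```

View pics/w2.png

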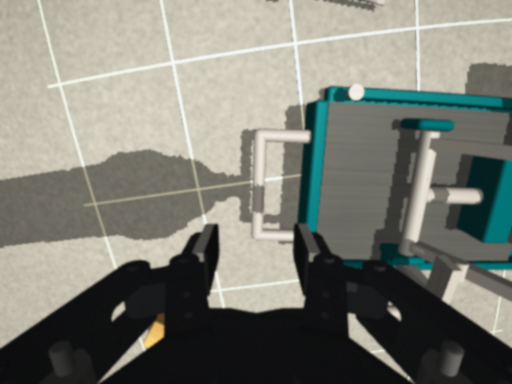

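The wrist view shows the handle bar at (260,130..238), so its middle is near (562,77). That lies about 2 mm from the tool, so I'll lower and grip.

Call:
move_arm(moves=[{"jaw": 0, "x": 2, "y": 2, "z": -18, "rx": 0, "ry": 0, "rz": 0}, {"jaw": 0, "x": 0, "y": 0, "z": -18, "rx": 0, "ry": 0, "rz": 0}, {"jaw": 0, "x": 0, "y": 0, "z": -18, "rx": 0, "ry": 0, "rz": 0}, {"jaw": 0, "x": 0, "y": 0, "z": -18, "rx": 0, "ry": 0, "rz": 0}, {"jaw": 0, "x": 0, "y": 0, "z": -18, "rx": 0, "ry": 0, "rz": 0}, {"jaw": 0, "x": 0, "y": 0, "z": -18, "rx": 0, "ry": 0, "rz": 0}, {"jaw": 0, "x": 0, "y": 0, "z": -17, "rx": 0, "ry": 0, "rz": 0}, {"jaw": -1, "x": 0, "y": 0, "z": 0, "rx": 0, "ry": 0, "rz": 0}, {"jaw": -1, "x": 0, "y": 0, "z": 0, "rx": 0, "ry": 0, "rz": 0}, {"jaw": -1, "x": 0, "y": 0, "z": 0, "rx": 0, "ry": 0, "rz": 0}])

```text
t: 3.2
tool_pos: [561.8, 77.6, 36.8]
orientation: [2.372, 2.059, 0.001]
ft_force: [2.0, -0.3, -9.0]
opening: 9.9
```

Call:
move_arm(moves=[{"jaw": -1, "x": 0, "y": 0, "z": 0, "rx": 0, "ry": 0, "rz": 0}, {"jaw": -1, "x": 0, "y": 0, "z": 0, "rx": 0, "ry": 0, "rz": 0}, {"jaw": -1, "x": -5, "y": 0.7, "z": 0, "rx": 0, "ry": 0, "rz": 0}, {"jaw": -1, "x": -5, "y": 0.7, "z": 0, "rx": 0, "ry": 0, "rz": 0}, {"jaw": -1, "x": -5, "y": 0.7, "z": 0, "rx": 0, "ry": 0, "rz": 0}, {"jaw": -1, "x": -5, "y": 0.7, "z": 0, "rx": 0, "ry": 0, "rz": 0}, {"jaw": -1, "x": -5, "y": 0.7, "z": 0, "rx": 0, "ry": 0, "rz": 0}, {"jaw": -1, "x": -5, "y": 0.7, "z": 0, "rx": 0, "ry": 0, "rz": 0}, {"jaw": -1, "x": -5, "y": 0.7, "z": 0, "rx": 0, "ry": 0, "rz": 0}, {"jaw": -1, "x": -5, "y": 0.7, "z": 0, "rx": 0, "ry": 0, "rz": 0}])

```text
t: 4.2
tool_pos: [521.8, 84.6, 36.7]
orientation: [2.37, 2.062, 0.003]
ft_force: [4.1, 5.5, -2.1]
opening: 10.1
```

Call:
move_arm(moves=[{"jaw": -1, "x": -4, "y": 0.5, "z": 0, "rx": 0, "ry": 0, "rz": 0}, {"jaw": -1, "x": -4, "y": 0.5, "z": 0, "rx": 0, "ry": 0, "rz": 0}, {"jaw": -1, "x": -4, "y": 0.5, "z": 0, "rx": 0, "ry": 0, "rz": 0}, {"jaw": -1, "x": -4, "y": 0.5, "z": 0, "rx": 0, "ry": 0, "rz": 0}, {"jaw": -1, "x": -4, "y": 0.5, "z": 0, "rx": 0, "ry": 0, "rz": 0}, {"jaw": -1, "x": -4, "y": 0.5, "z": 0, "rx": 0, "ry": 0, "rz": 0}, {"jaw": -1, "x": -4, "y": 0.5, "z": 0, "rx": 0, "ry": 0, "rz": 0}, {"jaw": -1, "x": -3, "y": 0.4, "z": 0, "rx": 0, "ry": 0, "rz": 0}, {"jaw": -1, "x": 0, "y": 0, "z": 0, "rx": 0, "ry": 0, "rz": 0}, {"jaw": -1, "x": 0, "y": 0, "z": 0, "rx": 0, "ry": 0, "rz": 0}])

```text
t: 5.2
tool_pos: [490.3, 90.2, 36.7]
orientation: [-2.367, -2.063, -0.003]
ft_force: [2.5, 11.2, -1.2]
opening: 9.8
```

Call:
move_arm(moves=[{"jaw": -1, "x": -3, "y": 0.8, "z": 0, "rx": 0, "ry": 0, "rz": 0}, {"jaw": -1, "x": -3, "y": 0.8, "z": 0, "rx": 0, "ry": 0, "rz": 0}, {"jaw": -1, "x": -3, "y": 0.8, "z": 0, "rx": 0, "ry": 0, "rz": 0}, {"jaw": -1, "x": -3, "y": 0.8, "z": 0, "rx": 0, "ry": 0, "rz": 0}, {"jaw": -1, "x": -3, "y": 0.8, "z": 0, "rx": 0, "ry": 0, "rz": 0}, {"jaw": -1, "x": -2, "y": 0.4, "z": 0, "rx": 0, "ry": 0, "rz": 0}, {"jaw": -1, "x": -2, "y": 0.4, "z": 0, "rx": 0, "ry": 0, "rz": 0}, {"jaw": -1, "x": 0, "y": 0, "z": 0, "rx": 0, "ry": 0, "rz": 0}, {"jaw": -1, "x": 0, "y": 0, "z": 0, "rx": 0, "ry": 0, "rz": 0}, {"jaw": -1, "x": 0, "y": 0, "z": 0, "rx": 0, "ry": 0, "rz": 0}])

```text
t: 6.2
tool_pos: [488.9, 90.6, 36.9]
orientation: [2.36, 2.04, 0.035]
ft_force: [46.7, -9.2, -42.0]
opening: 9.6
```

The tray is at its stop: 73 mm pulled and a sharp rise in force. I'll relax, open and lift away.

Call:
move_arm(moves=[{"jaw": -1, "x": 8, "y": -2, "z": 0, "rx": 0, "ry": 0, "rz": 0}, {"jaw": -1, "x": 7, "y": -2, "z": 0, "rx": 0, "ry": 0, "rz": 0}, {"jaw": 0, "x": 0, "y": 0, "z": 0, "rx": 0, "ry": 0, "rz": 0}, {"jaw": 0, "x": 0, "y": 0, "z": 0, "rx": 0, "ry": 0, "rz": 0}, {"jaw": 0, "x": 0, "y": 0, "z": 0, "rx": 0, "ry": 0, "rz": 0}, {"jaw": 0, "x": 0, "y": 0, "z": 30, "rx": 0, "ry": 0, "rz": 0}, {"jaw": 0, "x": 0, "y": 0, "z": 40, "rx": 0, "ry": 0, "rz": 0}, {"jaw": -1, "x": 0, "y": 0, "z": 40, "rx": 0, "ry": 0, "rz": 0}, {"jaw": -1, "x": 0, "y": 0, "z": 40, "rx": 0, "ry": 0, "rz": 0}, {"jaw": -1, "x": 0, "y": 0, "z": 40, "rx": 0, "ry": 0, "rz": 0}])

```text
t: 7.2
tool_pos: [485.0, 87.5, 227.7]
orientation: [-2.371, -2.06, 0.002]
ft_force: [0.2, 0.8, -0.0]
opening: 0.5
```

Call:
move_arm(moves=[{"jaw": -1, "x": 12, "y": -18, "z": 4, "rx": 0, "ry": 0, "rz": 0}, {"jaw": -1, "x": 12, "y": -18, "z": 4, "rx": 0, "ry": 0, "rz": 0}, {"jaw": -1, "x": 12, "y": -18, "z": 4, "rx": 0, "ry": 0, "rz": 0}, {"jaw": -1, "x": 12, "y": -18, "z": 4, "rx": 0, "ry": 0, "rz": 0}, {"jaw": -1, "x": 12, "y": -18, "z": 4, "rx": 0, "ry": 0, "rz": 0}, {"jaw": -1, "x": 12, "y": 0, "z": 4, "rx": 0, "ry": 0, "rz": 0}, {"jaw": -1, "x": 0, "y": 0, "z": 0, "rx": 0, "ry": 0, "rz": 0}, {"jaw": -1, "x": 0, "y": 0, "z": 0, "rx": 0, "ry": 0, "rz": 0}, {"jaw": -1, "x": 0, "y": 0, "z": 0, "rx": 0, "ry": 0, "rz": 0}, {"jaw": -1, "x": 0, "y": 0, "z": 0, "rx": 0, "ry": 0, "rz": 0}])

```text
t: 8.2
tool_pos: [557.7, -1.2, 250.0]
orientation: [-2.37, -2.062, 0.001]
ft_force: [0.6, -0.5, 0.6]
opening: -0.2
```

```bash
python3 - <<'E'
import st,pickle
from h import *
f=grab('wrist','w3.png'); pickle.dump(f,open('w3.pkl','wb'))
for P in [(600,-22,125),(689,48,169)]: print(proj(f,P).round(0))
E
```

```text
8.2 [557.7  -1.2 250. ] f [ 0.6 -0.5  0.6] op -0.2 toolY [ 0.99  -0.138 -0.001] toolZ [-0.001  0.    -1.   ]
[299. 197.]
[405. 119.]
```

View pics/w3.png

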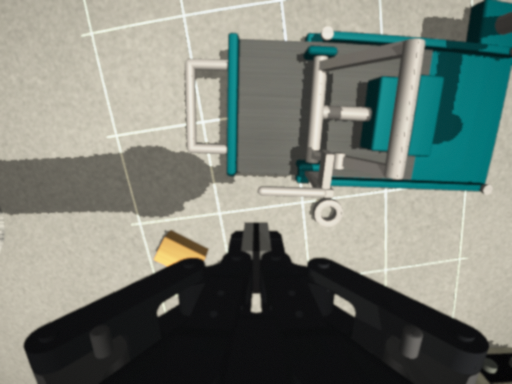

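The tray is out. The catch rod runs from (262,190) to (328,191), and the lever bar from (415,40) to (399,178).

```bash
python3 - <<'E'
import pickle
from h import *
f=pickle.load(open('w3.pkl','rb'))
for n,u,v,z in [('rodF',262,190,125),('rodR',328,191,125),('rodM',296,190.5,125),('lbL',414,42,169),('lbR',399,177,169),('lbM',407,109,169),('handle',191,105,52),('collar',327,211,16),('block',182,250,30),('hingeL',320,60,65),('hingeR',315,158,65),('hL',192,64,52),('hR',192,148,52)]: print(n,plane(f,u,v,z).round(1))
E
```

```text
rodF [562.6  -8.7 125. ]
rodR [631.1 -19.4 125. ]
rodM [597.8 -14.2 125. ]
lbL [697.4 106.2 169. ]
lbR [683.7  -1.5 169. ]
lbM [690.8  55.5 169. ]
handle [489.4  90.7  52. ]
collar [653.8 -85.   16. ]
block [ 428.4 -111.9   30. ]
hingeL [647.9 118.3  65. ]
hingeR [632.3   6.4  65. ]
hL [499.7 137.   52. ]
hR [480.3  38.7  52. ]
```

Call:
move_arm(moves=[{"jaw": -1, "x": 17, "y": 8, "z": -10, "rx": 0, "ry": 0, "rz": 0}, {"jaw": -1, "x": 16, "y": 8, "z": -10, "rx": 0, "ry": 0, "rz": 0}, {"jaw": -1, "x": 0, "y": 0, "z": -20, "rx": 0, "ry": 0, "rz": 0}, {"jaw": -1, "x": 0, "y": 0, "z": -20, "rx": 0, "ry": 0, "rz": 0}, {"jaw": -1, "x": 0, "y": 0, "z": -20, "rx": 0, "ry": 0, "rz": 0}, {"jaw": -1, "x": 0, "y": 0, "z": -20, "rx": 0, "ry": 0, "rz": 0}, {"jaw": -1, "x": 0, "y": 0, "z": -20, "rx": 0, "ry": 0, "rz": 0}, {"jaw": -1, "x": 0, "y": 0, "z": -20, "rx": 0, "ry": 0, "rz": 0}, {"jaw": -1, "x": 0, "y": 0, "z": 0, "rx": 0, "ry": 0, "rz": 0}, {"jaw": -1, "x": 0, "y": 0, "z": 0, "rx": 0, "ry": 0, "rz": 0}])

```text
t: 9.25
tool_pos: [591.2, 14.0, 110.4]
orientation: [-2.371, -2.06, 0.001]
ft_force: [-0.1, -0.0, 0.3]
opening: -0.2
```

Call:
move_arm(moves=[{"jaw": -1, "x": -1.2, "y": -8, "z": 0, "rx": 0, "ry": 0, "rz": 0}, {"jaw": -1, "x": -1.2, "y": -8, "z": 0, "rx": 0, "ry": 0, "rz": 0}, {"jaw": -1, "x": -1.2, "y": -8, "z": -1, "rx": 0, "ry": 0, "rz": 0}, {"jaw": -1, "x": -1.2, "y": -8, "z": -2, "rx": 0, "ry": 0, "rz": 0}, {"jaw": -1, "x": -1.2, "y": -8, "z": -3, "rx": 0, "ry": 0, "rz": 0}, {"jaw": -1, "x": -1.2, "y": -8, "z": -4, "rx": 0, "ry": 0, "rz": 0}, {"jaw": -1, "x": -1.2, "y": -8, "z": -5, "rx": 0, "ry": 0, "rz": 0}, {"jaw": -1, "x": -1.2, "y": -7, "z": -5, "rx": 0, "ry": 0, "rz": 0}, {"jaw": -1, "x": -1.2, "y": -7, "z": -5, "rx": 0, "ry": 0, "rz": 0}, {"jaw": -1, "x": 0, "y": 0, "z": 0, "rx": 0, "ry": 0, "rz": 0}])

```text
t: 10.25
tool_pos: [580.7, -53.4, 83.6]
orientation: [-2.367, -2.061, -0.002]
ft_force: [3.6, 10.2, -7.6]
opening: 0.4
```

Call:
move_arm(moves=[{"jaw": -1, "x": 1, "y": 6, "z": 5, "rx": 0, "ry": 0, "rz": 0}, {"jaw": -1, "x": 0, "y": 0, "z": 20, "rx": 0, "ry": 0, "rz": 0}, {"jaw": -1, "x": 0, "y": 0, "z": 20, "rx": 0, "ry": 0, "rz": 0}, {"jaw": -1, "x": -3, "y": -16, "z": 0, "rx": 0, "ry": 0, "rz": 0}, {"jaw": -1, "x": -2, "y": -16, "z": 0, "rx": 0, "ry": 0, "rz": 0}, {"jaw": -1, "x": 0, "y": 0, "z": 0, "rx": 0, "ry": 0, "rz": 0}, {"jaw": -1, "x": 0, "y": 0, "z": -10, "rx": 0, "ry": 0, "rz": 0}, {"jaw": -1, "x": 0, "y": 0, "z": -10, "rx": 0, "ry": 0, "rz": 0}, {"jaw": -1, "x": 0, "y": 0, "z": -8, "rx": 0, "ry": 0, "rz": 0}, {"jaw": -1, "x": 0, "y": 0, "z": -8, "rx": 0, "ry": 0, "rz": 0}])

```text
t: 11.25
tool_pos: [576.2, -81.5, 92.8]
orientation: [-2.37, -2.061, 0.001]
ft_force: [-0.6, 0.4, -1.6]
opening: 0.0
```

Call:
move_arm(moves=[{"jaw": -1, "x": 0, "y": 0, "z": -5, "rx": 0, "ry": 0, "rz": 0}, {"jaw": -1, "x": 0, "y": 0, "z": -5, "rx": 0, "ry": 0, "rz": 0}, {"jaw": -1, "x": 0, "y": 0, "z": -5, "rx": 0, "ry": 0, "rz": 0}, {"jaw": -1, "x": 0, "y": 0, "z": -4, "rx": 0, "ry": 0, "rz": 0}, {"jaw": -1, "x": 0, "y": 0, "z": -3, "rx": 0, "ry": 0, "rz": 0}, {"jaw": -1, "x": 0, "y": 0, "z": -3, "rx": 0, "ry": 0, "rz": 0}, {"jaw": -1, "x": 0, "y": 0, "z": 0, "rx": 0, "ry": 0, "rz": 0}, {"jaw": -1, "x": 0, "y": 0, "z": 0, "rx": 0, "ry": 0, "rz": 0}, {"jaw": -1, "x": 0, "y": 0, "z": 0, "rx": 0, "ry": 0, "rz": 0}, {"jaw": -1, "x": 0, "y": 0, "z": 0, "rx": 0, "ry": 0, "rz": 0}])

```text
t: 12.25
tool_pos: [574.7, -90.4, 69.4]
orientation: [2.374, 2.048, -0.009]
ft_force: [-6.1, -25.5, 6.2]
opening: -0.1
```

The sideways force of 25 N suggests the finger came down on the outside of the rod. I'll lift and look.

Call:
move_arm(moves=[{"jaw": -1, "x": 0, "y": -8, "z": 0, "rx": 0, "ry": 0, "rz": 0}, {"jaw": -1, "x": 0, "y": -4, "z": 10, "rx": 0, "ry": 0, "rz": 0}, {"jaw": -1, "x": 0, "y": 0, "z": 25, "rx": 0, "ry": 0, "rz": 0}, {"jaw": -1, "x": 0, "y": 0, "z": 25, "rx": 0, "ry": 0, "rz": 0}, {"jaw": -1, "x": 0, "y": 0, "z": 25, "rx": 0, "ry": 0, "rz": 0}, {"jaw": -1, "x": 0, "y": 0, "z": 25, "rx": 0, "ry": 0, "rz": 0}, {"jaw": -1, "x": 0, "y": 0, "z": 25, "rx": 0, "ry": 0, "rz": 0}, {"jaw": -1, "x": 0, "y": 0, "z": 0, "rx": 0, "ry": 0, "rz": 0}, {"jaw": -1, "x": 0, "y": 0, "z": 0, "rx": 0, "ry": 0, "rz": 0}, {"jaw": -1, "x": 0, "y": 0, "z": 0, "rx": 0, "ry": 0, "rz": 0}])

```text
t: 13.25
tool_pos: [576.1, -93.3, 203.6]
orientation: [-2.37, -2.061, 0.001]
ft_force: [0.6, 0.5, 0.1]
opening: 0.1
```

```bash
python3 - <<'E'
import st,pickle
from h import *
f=grab('wrist','w4.png'); pickle.dump(f,open('w4.pkl','wb'))
n=np.array([.148,.989])
for t in (0,.5,.9,1.1,1.35):
    xy=np.array([597,-14])-n*75*np.sin(t); print(t,proj(f,(*xy,50+75*np.cos(t))).round(0))
E
```

```text
13.25 [576.1 -93.3 203.6] f [0.6 0.5 0.1] op 0.1 toolY [ 0.99  -0.139 -0.001] toolZ [-0.001  0.    -1.   ]
0 [269.  98.]
0.5 [267. 143.]
0.9 [266. 165.]
1.1 [265. 171.]
1.35 [265. 174.]
```

View pics/w4.png

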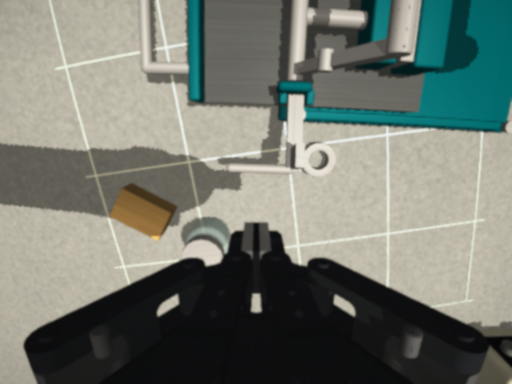

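The rod is at about (262,168), so θ is about 1.0 and not yet fully over. The bystanders are untouched. I'll press from above again, centred further inwards.

Call:
move_arm(moves=[{"jaw": -1, "x": 5, "y": 10, "z": -18, "rx": 0, "ry": 0, "rz": 0}, {"jaw": -1, "x": 5, "y": 10, "z": -20, "rx": 0, "ry": 0, "rz": 0}, {"jaw": -1, "x": 0, "y": 0, "z": -20, "rx": 0, "ry": 0, "rz": 0}, {"jaw": -1, "x": 0, "y": 0, "z": -20, "rx": 0, "ry": 0, "rz": 0}, {"jaw": -1, "x": 0, "y": 0, "z": -20, "rx": 0, "ry": 0, "rz": 0}, {"jaw": -1, "x": 0, "y": 0, "z": 0, "rx": 0, "ry": 0, "rz": 0}, {"jaw": -1, "x": 0, "y": 0, "z": -5, "rx": 0, "ry": 0, "rz": 0}, {"jaw": -1, "x": 0, "y": 0, "z": -5, "rx": 0, "ry": 0, "rz": 0}, {"jaw": -1, "x": 0, "y": -1, "z": -3, "rx": 0, "ry": 0, "rz": 0}, {"jaw": -1, "x": 0, "y": -1, "z": -3, "rx": 0, "ry": 0, "rz": 0}])

```text
t: 14.3
tool_pos: [586.8, -76.1, 90.6]
orientation: [2.371, 2.06, 0.001]
ft_force: [0.8, -0.8, -0.3]
opening: -0.0
```

Call:
move_arm(moves=[{"jaw": -1, "x": 0, "y": -2, "z": -4, "rx": 0, "ry": 0, "rz": 0}, {"jaw": -1, "x": 0, "y": -1.5, "z": -4, "rx": 0, "ry": 0, "rz": 0}, {"jaw": -1, "x": 0, "y": -1, "z": -4, "rx": 0, "ry": 0, "rz": 0}, {"jaw": -1, "x": 0, "y": -1, "z": -4, "rx": 0, "ry": 0, "rz": 0}, {"jaw": -1, "x": 0, "y": -0.5, "z": -3, "rx": 0, "ry": 0, "rz": 0}, {"jaw": -1, "x": 0, "y": 0, "z": -3, "rx": 0, "ry": 0, "rz": 0}, {"jaw": -1, "x": 0, "y": 0, "z": 0, "rx": 0, "ry": 0, "rz": 0}, {"jaw": -1, "x": 0, "y": 0, "z": 0, "rx": 0, "ry": 0, "rz": 0}, {"jaw": -1, "x": 0, "y": 0, "z": 0, "rx": 0, "ry": 0, "rz": 0}, {"jaw": -1, "x": 0, "y": 0, "z": 0, "rx": 0, "ry": 0, "rz": 0}])

```text
t: 15.3
tool_pos: [588.2, -82.6, 70.3]
orientation: [2.37, 2.058, 0.005]
ft_force: [-1.5, -0.1, 20.9]
opening: 0.1
```

The vertical force is 21 N at tip z 70, which is the expected stop for the rod. I'll lift and go above the lever bar.

Call:
move_arm(moves=[{"jaw": -1, "x": 0, "y": 0, "z": 20, "rx": 0, "ry": 0, "rz": 0}, {"jaw": -1, "x": 0, "y": 0, "z": 35, "rx": 0, "ry": 0, "rz": 0}, {"jaw": -1, "x": 0, "y": 0, "z": 35, "rx": 0, "ry": 0, "rz": 0}, {"jaw": -1, "x": 0, "y": 0, "z": 35, "rx": 0, "ry": 0, "rz": 0}, {"jaw": -1, "x": 0, "y": 0, "z": 35, "rx": 0, "ry": 0, "rz": 0}, {"jaw": 0.2, "x": 5, "y": 22, "z": 12, "rx": 0, "ry": 0, "rz": 0}, {"jaw": 0.2, "x": 20, "y": 29, "z": 0, "rx": 0, "ry": 0, "rz": 0}, {"jaw": 0.2, "x": 25, "y": 29, "z": 0, "rx": 0, "ry": 0, "rz": 0}, {"jaw": 0.2, "x": 25, "y": 29, "z": 0, "rx": 0, "ry": 0, "rz": 0}, {"jaw": 0.2, "x": 25, "y": 26, "z": 0, "rx": 0, "ry": 0, "rz": 0}])

```text
t: 16.3
tool_pos: [687.3, 54.9, 240.2]
orientation: [-2.37, -2.061, -0.0]
ft_force: [1.2, -0.1, 0.1]
opening: 51.6
```

```bash
python3 - <<'E'
import st,pickle
from h import *
f=grab('wrist','w5.png'); pickle.dump(f,open('w5.pkl','wb'))
print('lever pred',proj(f,(690.5,53,169)).round(0))
n=np.array([.148,.989])
for t in (0,.5,.9,1.1,1.35):
    xy=np.array([597,-14])-n*75*np.sin(t); print(t,proj(f,(*xy,50+75*np.cos(t))).round(0))
E
```

```text
16.3 [687.3  54.9 240.2] f [ 1.2 -0.1  0.1] op 51.6 toolY [ 0.99  -0.139 -0.   ] toolZ [-0.  0. -1.]
lever pred [260. 201.]
0 [183. 258.]
0.5 [187. 281.]
0.9 [192. 288.]
1.1 [195. 287.]
1.35 [198. 283.]
```

View pics/w5.png

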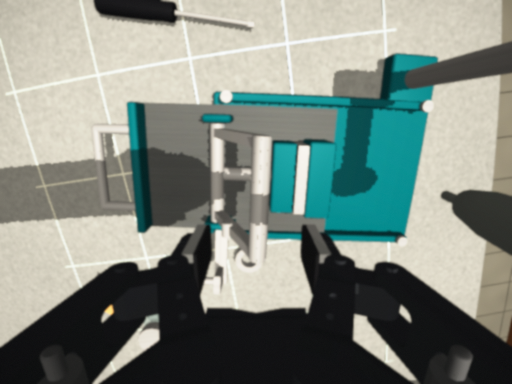

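The lever bar runs from (263,137) to (258,265), which matches the prediction. The catch is down. I'll descend and grip.

Call:
move_arm(moves=[{"jaw": 0.2, "x": 3, "y": -2, "z": -15, "rx": 0, "ry": 0, "rz": 0}, {"jaw": 0.2, "x": 0, "y": 0, "z": -15, "rx": 0, "ry": 0, "rz": 0}, {"jaw": 0.2, "x": 0, "y": 0, "z": -15, "rx": 0, "ry": 0, "rz": 0}, {"jaw": 0.2, "x": 0, "y": 0, "z": -15, "rx": 0, "ry": 0, "rz": 0}, {"jaw": 0.2, "x": 0, "y": 0, "z": -15, "rx": 0, "ry": 0, "rz": 0}, {"jaw": 0.2, "x": 0, "y": 0, "z": -15, "rx": 0, "ry": 0, "rz": 0}, {"jaw": -1, "x": 0, "y": 0, "z": 0, "rx": 0, "ry": 0, "rz": 0}, {"jaw": -1, "x": 0, "y": 0, "z": 0, "rx": 0, "ry": 0, "rz": 0}, {"jaw": -1, "x": 0, "y": 0, "z": 0, "rx": 0, "ry": 0, "rz": 0}, {"jaw": -1, "x": 0, "y": 0, "z": 0, "rx": 0, "ry": 0, "rz": 0}])

```text
t: 17.35
tool_pos: [689.6, 50.9, 150.7]
orientation: [2.372, 2.06, 0.001]
ft_force: [-0.2, -0.4, -2.0]
opening: 14.0
```

Call:
move_arm(moves=[{"jaw": -1, "x": 0, "y": 0, "z": 0, "rx": 0, "ry": 0, "rz": 0}, {"jaw": -1, "x": -5, "y": 0.7, "z": 2.3, "rx": 0, "ry": 0, "rz": 0}, {"jaw": -1, "x": -5, "y": 0.7, "z": 2, "rx": 0, "ry": 0, "rz": 0}, {"jaw": -1, "x": -5, "y": 0.7, "z": 1.8, "rx": 0, "ry": 0, "rz": 0}, {"jaw": -1, "x": -5, "y": 0.7, "z": 1.5, "rx": 0, "ry": 0, "rz": 0}, {"jaw": -1, "x": -5, "y": 0.7, "z": 1.2, "rx": 0, "ry": 0, "rz": 0}, {"jaw": -1, "x": -5, "y": 0.7, "z": 1, "rx": 0, "ry": 0, "rz": 0}, {"jaw": -1, "x": -5, "y": 0.7, "z": 0.8, "rx": 0, "ry": 0, "rz": 0}, {"jaw": -1, "x": -5, "y": 0.7, "z": 0.5, "rx": 0, "ry": 0, "rz": 0}, {"jaw": -1, "x": -5, "y": 0.7, "z": 0.2, "rx": 0, "ry": 0, "rz": 0}])

```text
t: 18.35
tool_pos: [648.1, 58.2, 164.1]
orientation: [2.367, 2.058, 0.012]
ft_force: [10.9, 2.6, 3.1]
opening: 14.2
```

Call:
move_arm(moves=[{"jaw": -1, "x": -5, "y": 0.8, "z": 0, "rx": 0, "ry": 0, "rz": 0}, {"jaw": -1, "x": -5, "y": 0.8, "z": -0.2, "rx": 0, "ry": 0, "rz": 0}, {"jaw": -1, "x": -5, "y": 0.8, "z": -0.5, "rx": 0, "ry": 0, "rz": 0}, {"jaw": -1, "x": -5, "y": 0.8, "z": -0.7, "rx": 0, "ry": 0, "rz": 0}, {"jaw": -1, "x": -5, "y": 0.8, "z": -1, "rx": 0, "ry": 0, "rz": 0}, {"jaw": -1, "x": -5, "y": 0.8, "z": -1.2, "rx": 0, "ry": 0, "rz": 0}, {"jaw": -1, "x": -5, "y": 0.8, "z": -1.5, "rx": 0, "ry": 0, "rz": 0}, {"jaw": -1, "x": -5, "y": 0.8, "z": -1.8, "rx": 0, "ry": 0, "rz": 0}, {"jaw": -1, "x": -5, "y": 0.8, "z": -2, "rx": 0, "ry": 0, "rz": 0}, {"jaw": -1, "x": 0, "y": 0, "z": 0, "rx": 0, "ry": 0, "rz": 0}])

```text
t: 19.35
tool_pos: [602.6, 66.2, 157.3]
orientation: [2.368, 2.059, 0.015]
ft_force: [0.3, 4.5, 29.2]
opening: 14.0
```

Call:
move_arm(moves=[{"jaw": -1, "x": -2, "y": 0.3, "z": 0.5, "rx": 0, "ry": 0, "rz": 0}, {"jaw": -1, "x": -2, "y": 0.3, "z": 0.5, "rx": 0, "ry": 0, "rz": 0}, {"jaw": -1, "x": -2, "y": 0.3, "z": 0, "rx": 0, "ry": 0, "rz": 0}, {"jaw": -1, "x": -2, "y": 0.3, "z": 0, "rx": 0, "ry": 0, "rz": 0}, {"jaw": -1, "x": -2, "y": 0.3, "z": 0, "rx": 0, "ry": 0, "rz": 0}, {"jaw": -1, "x": -2, "y": 0.3, "z": 0, "rx": 0, "ry": 0, "rz": 0}, {"jaw": -1, "x": -1, "y": 0.1, "z": 0, "rx": 0, "ry": 0, "rz": 0}, {"jaw": -1, "x": 0, "y": 0, "z": 0, "rx": 0, "ry": 0, "rz": 0}, {"jaw": -1, "x": 0, "y": 0, "z": 0, "rx": 0, "ry": 0, "rz": 0}, {"jaw": -1, "x": 0, "y": 0, "z": 0, "rx": 0, "ry": 0, "rz": 0}])

```text
t: 20.35
tool_pos: [592.1, 67.9, 154.6]
orientation: [2.365, 2.057, 0.014]
ft_force: [19.4, 4.3, -18.3]
opening: 14.1
```

The bar travelled 98 mm against the expected 98 and the force has risen, so it is at the stop. One check picture from both fixed cameras follows.

```bash
python3 - <<'E'
import st
from h import *
a=grab('scene','s9.png');b=grab('top','t9.png')
A=cv2.imread('pics/s9.png')[130:360,110:400];B=cv2.imread('pics/t9.png')[60:310,110:390]
r=lambda I:cv2.resize(I,(400,400),interpolation=cv2.INTER_CUBIC)
cv2.imwrite('pics/c9.png',np.hstack([r(A),r(B)]))
n=np.array([.148,.989])
for t in (.9,1.35):
    xy=np.array([597,-14])-n*75*np.sin(t); print(t,[proj(f,(*xy,50+75*np.cos(t))).round(0) for f in(a,b)])
E
```

```text
20.35 [592.1  67.9 154.6] f [ 19.4   4.3 -18.3] op 14.1 toolY [ 0.99  -0.139  0.011] toolZ [ 0.011  0.001 -1.   ]
0.9 [array([225., 210.]), array([307., 198.])]
1.35 [array([220., 221.]), array([312., 202.])]
```

View pics/c9.png

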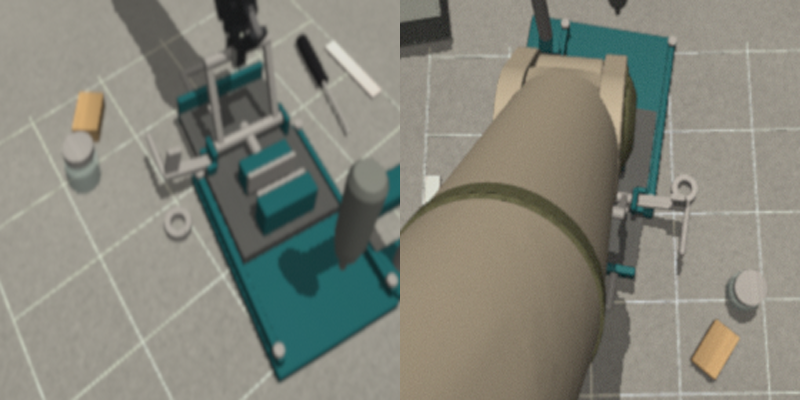

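The catch lies flat: the rod is at about (224,221) in the scene image, against (220,221) predicted for 1.35 rad. The lever is pulled forward in the fingers and the loose things are in place. I'll hold for one second and then hand in.

Call:
move_arm(moves=[{"jaw": -1, "x": 0, "y": 0, "z": 0, "rx": 0, "ry": 0, "rz": 0}, {"jaw": -1, "x": 0, "y": 0, "z": 0, "rx": 0, "ry": 0, "rz": 0}, {"jaw": -1, "x": 0, "y": 0, "z": 0, "rx": 0, "ry": 0, "rz": 0}, {"jaw": -1, "x": 0, "y": 0, "z": 0, "rx": 0, "ry": 0, "rz": 0}, {"jaw": -1, "x": 0, "y": 0, "z": 0, "rx": 0, "ry": 0, "rz": 0}, {"jaw": -1, "x": 0, "y": 0, "z": 0, "rx": 0, "ry": 0, "rz": 0}, {"jaw": -1, "x": 0, "y": 0, "z": 0, "rx": 0, "ry": 0, "rz": 0}, {"jaw": -1, "x": 0, "y": 0, "z": 0, "rx": 0, "ry": 0, "rz": 0}, {"jaw": -1, "x": 0, "y": 0, "z": 0, "rx": 0, "ry": 0, "rz": 0}, {"jaw": -1, "x": 0, "y": 0, "z": 0, "rx": 0, "ry": 0, "rz": 0}])

```text
t: 21.45
tool_pos: [592.1, 67.9, 154.6]
orientation: [2.365, 2.057, 0.014]
ft_force: [20.1, 4.6, -18.0]
opening: 14.1
```

```bash
python3 - <<'E'
import st
from h import *
manip.hand_in()
E
```

```text
21.45 [592.1  67.9 154.6] f [ 20.1   4.6 -18. ] op 14.1 toolY [ 0.99  -0.139  0.011] toolZ [ 0.011  0.001 -1.   ]
the job is handed in; nothing more can be done
```

I pulled the tray out to its stop, flipped the catch fully over, then pulled the lever to its stop. I handed the job in at 21.5 s with the gripper still holding the lever; no verdict was reported.

- **Tray:** it moved about 73 mm before the force jumped to 47 N, which I took as the stop. A later wrist picture showed it out. I did not measure its final position again after pulling the lever.
- **Catch:** the first press from above came down on the outside of the rod, leaving it at about 1.0 rad. A second press, centred further in, ended at the expected stop height with 21 N. The last picture puts the rod near the 1.35 rad position.
- **Lever:** the bar travelled about 98 mm, as expected for the full pull. For the last second before hand-in the pose did not move. The pull at the tool was about 20 N, above the lever's 8 N, so it is pressing on the stop.
- **Loose things:** all five looked to be where they started, judged by eye from the pictures.

The first two move calls were refused, most likely because I had left out keys; nothing moved. I viewed 9 pictures.

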